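# Unhook the washing-up caddy and clip it into its dock

### The arm

A 6-joint arm with a two-finger parallel gripper is mounted at the origin on a cart in front of the work surface, level with it; the furniture and walls round the work are solid. World frame = base frame: x ahead of the robot, y to its left, z up, the work surface at z = 0. Lengths are in m, angles in rad, forces in N, time in s.
With the tool pointing down it reaches from about 0.375 to 0.975 m from the base axis. Payload 3.8 kg.
Tool frame: the origin (TCP) lies at the very end of the fingers, on their centre line; the grasp point (between the pads) lies 19 mm behind it; z points along the fingers, y is the line along which they close (so a half turn about z gives the same grasp; the last joint's range is limited). The gripper opens to 85 mm and grips with 20 to 120 N. Pads are 22 mm wide; open, the fingers measure 114 mm over their backs; the gripper's body (76 mm by 85 mm) begins 54 mm behind the grasp point. The pads swing forward as they close: fully open they stand 13 mm farther back than shut.
Start: joints at [-1.258, 0.264, 1.604, -0, 1.274, -0.037], TCP at [0.231, -0.634, 0.231] pointing down, gripper open.
Joint ranges: [-2.63, 2.63], [-0.94, 2.18], [0.31, 2.57], [-1.31, 4.45], [0, 2.66], [-2.55, 2.55]. Speed limits (rad/s): [2.57, 2.57, 3.14, 3.14, 3.14, 3.14].

### API

Orientations are given as a rotation vector (axis times angle).
In Python, from workcell import * gives the robot as it stands.
- The arm moves only by the shell command python3 -m crank 'ROWS' [OPENING] [FORCE]. ROWS is JSON, a list that holds one entry, the list of rows, each a list of 6 numbers: the shift along the tool's x, y, z in cm, then the turn, a rotation vector about the tool's x, y, z in rad. In form: [[[dx, dy, dz, ax, ay, az], ...]]. A call has 1 to 8 rows; each row shifts and turns the commanded pose from where the row before left it, along the tool's axes as they then stand; what a row does not reach is not made up. A row lasts 1/12 s, in which the tool goes at most 41.7 mm and 7.16 degrees, less where a joint would pass 70% of its speed; a pose out of reach is approached as far as the arm can. A call with a gripper value outside its range is refused whole. OPENING is the finger opening in cm, from 0 to 8.54, set as the call begins (- or left out, the last holds). The fingers move at their own pace and stop on an object; FORCE is the grip in N (left out, the last holds). Time passes only in rows, so rows that do not move let the fingers close. It gives the time, the measured TCP pose, the force, the opening and the grip force at its end, in the units of the state.
- read_state(): the state, without advancing time (a new reading comes with each control period).
- read_camera(name): name is "scene" or "top"; returns the picture (420x560x3 uint8, blue, green, red); there is no depth.
- camera_model(name): a dict with "camera_matrix" (3x3 intrinsics, pixels), "R" (3x3) and "t" (3): a world point X has camera coordinates R X + t. Camera axes: x right, y down, z forward; pixel columns grow to the right and rows downward; lengths in m; the calibration is good to about 2 mm. A picture is of the moment at which its call begins. camera_model takes no time and is no camera call.
- finish_job(): hands the job in; it is judged then, once.
The state is a dict: "time": time; "q": joint angles; "joint_vel": joint speeds; "joint_torque": joint torques, N m; "tool_pos": TCP position; "tcp_rot": TCP orientation; "wrist_force": force on the tool from outside, world axes, zero at the start; "torque": the same for the moment, N m; "width": opening from 0.0 (shut) to 1.0 (fully open); "grip_force": force on a finger pad.
Only numpy, scipy, OpenCV 4.12 (cv2) and the standard library are available. Lean on these libraries where they do the work, as an engineer would, in place of code of your own. Each camera call takes 0.05 s, during which the arm holds its last target. There are 200 camera calls.

### The job

Take the blue washing-up caddy off the deep hook of the drying stand, lifting it until its wire bail is past the upturned tip before drawing it away. Then fit it in the grey dock, whose black frame may sit a little further in or out: with the front raised, push the toe at the back of its foot under the frame's black lip and against the sprung orange stop until that is about half way in, hold it there while you tip the front down behind the front wall, and leave it lying flat in the dock. Do not drive the stop to its end, and do not disturb the cup, jar, mug, mills or spice jar standing about.

Things in the scene. Friction and masses are not known exactly. Their poses are not given: they have to be found in the camera images.
- caddy: Blue plastic open tray, 110 (x) x 66 (y) x 45 (z) mm, about 0.3 kg (varies), loose. Origin at the centre of its underside; z up; +x is its back, the side towards the stand. It has a white grip in the middle, a steel wire bail at the back and a toe at the back of its foot. At the start it hangs upright: the bail's crossbar lies in the hook, the toe's edge leans on the board.
- caddy_grip (a point): Place to take the caddy: in the white grip block, 28 (x) x 22 (y) x 34 (z) mm, 8 mm to the front of the caddy's centre and 93 mm above its underside (the block spans 74 to 108 mm above the underside). The block stands clear all round: nothing within 25 mm.
- caddy_bail (a point): Middle of the bail's crossbar (along y), at x +52.5, z +107 in the caddy. The bail is of 8 mm wire, 50 mm wide inside; its opening is 58 mm high, from the tray wall's top (z 45) to the crossbar.
- caddy_toe (a point): Middle of the lower edge of the toe's tip, at x +79, z 0 in the caddy. The toe is flat, 6 mm thick (z 0 to 6), 50 mm wide, and sticks 24 mm out of the tray's back wall (x +55 to +79).
- drying_stand: Fixed wooden stand: foot 12 mm thick (x -95 to +55, 120 mm wide) and upright board 90 mm wide, 185 mm high, front face at x = 0. Origin on the worktop under the middle of that face; -x points out of the board, as the hook does. The flat steel hook, 20 mm wide, sticks 40 mm out; its trough is 163 mm up, its upturned end (4 mm thick, x -36 to -40) rises 38 mm above the trough.
- hook_tip (a point): Top of the hook's upturned tip, 201 mm above the worktop. To come off, the crossbar must rise above it, i.e. the caddy by at least 39 mm and at most about 56 mm (then the tray's wall meets the hook from below), before it moves along the stand's -x.
- dock: Fixed grey tray, 200 x 84 mm, floor 6 mm thick, side walls 22 mm high with inner faces at y +-36. Origin on the worktop; z up; +x is the lip end, -x the front. In it a stiff black frame was left anywhere up to 14 mm either way along x from its middle place; its place is not reported: find it by touch (or look). The frame carries the front wall, the lip and the orange stop.
- dock_seat (a point): Point on the floor at x -84, z +6 in the dock, axes as the dock: final place of the caddy's origin if the frame is in its middle place. From here, in that case: front wall's inner face at x -55 (9 mm thick, 12 mm above the floor, round top); black lip from x +70 to +100, underside 16 mm above the floor, 5 mm thick; stop's face at x +76. The caddy's +x points as the dock's +x.
- dock_stop (a joint): Push-in of the orange stop under the lip along the dock's +x, m: 0 untouched (face 6 mm behind the lip's front edge), 0.014 the end of its travel; beyond 0.0125 it is overdriven. Spring force 2 N at 0, then 0.4 N per mm. It must be more than 3 mm in (aim for half way, 7 mm, 4.8 N) to let the caddy's front pass the front wall; seated, the caddy keeps it about 3 mm in. The frame holds up to 60 N.
- white_cup: White cup, 66 mm across, 90 mm high. Origin at the centre of its underside. To be left alone.
- jar: Jar with a green lid, 66 mm across, 107 mm high. Origin at the centre of its underside. To be left alone.
- striped_mug: White mug with red stripes, 82 mm across, 115 mm over the handle, 100 mm high. Origin at the centre of its underside. To be left alone.
- salt_mill: Mill with a wooden top and white foot, 54 mm across, 214 mm high. Origin at the centre of its underside. To be left alone.
- pepper_mill: Mill with a wooden top and grey foot, 54 mm across, 214 mm high. Origin at the centre of its underside. To be left alone.
- red_spice_jar: Spice jar with a red lid, 45 mm across, 108 mm high. Origin at the centre of its underside. To be left alone.
Not all that is in view belongs to the job. Of the things like the caddy, leave any that is purple; of the rest the larger one is meant.

How it is judged:
On the way, in this order (a step that is already met when the one before it is completed fails the run):
1. the caddy is off the hook: its bail is out in front of the upturned tip (horizontal distance between caddy_bail and hook_tip above 0.03 m), for 0.1 s.
2. the caddy's toe is under the lip and pushes the stop in while its front is still raised (value of joint dock_stop above 0.002 m and z of caddy_toe in the frame of dock_seat between -0.004 and 0.014 m and x of caddy_toe in the frame of dock_seat between 0.05 and 0.115 m and angle between the z axis of caddy and the z axis of dock_seat, either way round above 0.06 rad), for 0.05 s.
At the end, for the whole second after the job is handed in: The caddy lies flat in the dock, parallel to the floor within 0.04 rad, toe under the lip and holding the stop in by more than 1.2 mm, at rest; its origin within 3 mm in height, 6 mm across and (wherever the frame sits) 21 mm along of dock_seat (z of caddy in the frame of dock_seat between -0.003 and 0.003 m and x of caddy in the frame of dock_seat between -0.021 and 0.021 m and y of caddy in the frame of dock_seat between -0.006 and 0.006 m and angle between the z axis of caddy and the z axis of dock_seat, either way round below 0.04 rad and value of joint dock_stop above 0.0012 m and linear speed of caddy below 0.02 m/s); the robot touches nothing.
It fails at once if the sprung stop is driven to the end of its travel (value of joint dock_stop above 0.0125 m).
It fails at once if a bystander (cup, jar, mug, mill or spice jar) is moved by more than 30 mm (distance of any of white_cup, jar, striped_mug, salt_mill, pepper_mill, red_spice_jar from where it was at the start of the episode above 0.03 m).
It also fails if it takes over 58 s, if anything falls off the work surface, if the arm or the gripper's body presses on something with over 40 N, if the wrist force passes 120 N, or if a joint passes its speed limit or range.

## Working session

There is one attempt and no reset: what is moved stays moved. The work goes in short steps, Python scripts to look and compute and a shell command to move; the robot and the scene stay as the last step left them, time stands still between calls to the robot, and variables do not carry over. Pictures are saved under pics/ and viewed, at most 10 in all, crops included, and the job is handed in when it is done.

```bash
mkdir -p pics; ls; python3 - <<'E'
from workcell import *
import cv2,numpy as np
for n in("scene","top"):
    im=read_camera(n);cv2.imwrite(f"pics/{n}0.png",im)
    m=camera_model(n);print(n,np.round(m["camera_matrix"],1).tolist(),np.round(-m["R"].T@m["t"],3),np.round(m["R"],3).tolist())
s=read_state();print(s)
E
```

```text
pics
scene [[473.8, 0.0, 279.4], [0.0, 473.8, 205.1], [0.0, 0.0, 1.0]] [ 1.162 -0.204  1.325] [[0.236, 0.972, 0.007], [0.867, -0.207, -0.453], [-0.438, 0.113, -0.892]]
top [[386.7, 0.0, 279.1], [0.0, 386.7, 206.6], [0.0, 0.0, 1.0]] [ 0.446 -0.056  1.064] [[-0.001, -1.0, 0.027], [-0.988, -0.003, -0.152], [0.152, -0.027, -0.988]]
{'time': 0.1, 'q': array([-1.25788689e+00,  2.64666719e-01,  1.60526158e+00,  4.55682106e-06,
        1.27368516e+00, -3.69384637e-02]), 'joint_vel': array([-3.52155711e-05, -7.03685385e-04, -2.48850807e-03,  1.31604262e-03,
       -2.14847843e-04, -1.35189041e-03]), 'joint_torque': array([ 7.99367808e-04, -5.16706252e+01, -3.68590879e+01,  4.68843643e-05,
        6.33582822e-03, -2.26660273e-05]), 'tool_pos': array([ 0.23112976, -0.63348684,  0.23008095]), 'tcp_rot': array([-3.09167994e+00, -5.46391055e-01,  4.29564016e-04]), 'wrist_force': array([-0.15347229, -0.09959201,  0.81904415]), 'torque': array([ 0.06157902, -0.01524632,  0.01066504]), 'grip_force': 0.0, 'width': 0.9974207780963581}
```

View pics/scene0.png

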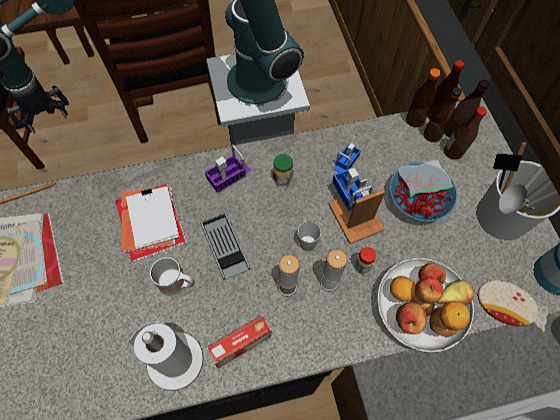

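View pics/top0.png

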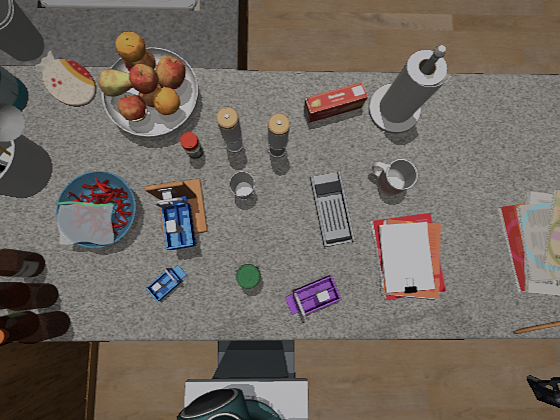

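Candidates: small blue caddy lying loose at top (167,283), purple caddy at top (314,296), and the larger blue caddy hanging on the stand at top (177,222). I choose the hanging one. The dock is at top (332,208). I'll check both in close crops.

```bash
python3 - <<'E'
import cv2,numpy as np
t=cv2.imread("pics/top0.png");s=cv2.imread("pics/scene0.png")
R=lambda a,f:cv2.resize(a,None,fx=f,fy=f,interpolation=cv2.INTER_CUBIC)
# pieces, all 400x300
a=R(t[170:260,130:220],4.4)[:300*2,:396]; b=R(t[165:255,290:370],4.4)
a=cv2.resize(a,(396,396));b=cv2.resize(b,(352,396))
cv2.imwrite("pics/c1.png",np.hstack([a,b]))
a=cv2.resize(s[140:245,320:400],(400,525),interpolation=cv2.INTER_CUBIC);b=cv2.resize(s[205:285,195:256],(400,525),interpolation=cv2.INTER_CUBIC)
cv2.imwrite("pics/c2.png",np.hstack([a,b]))
E
```

```text
(no output)
```

View pics/c1.png

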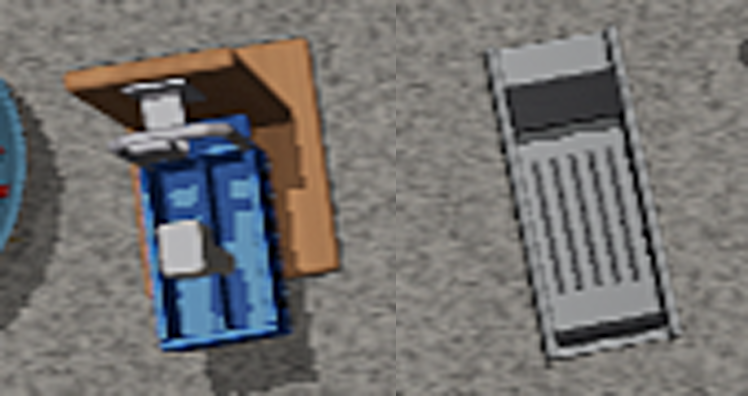

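View pics/c2.png

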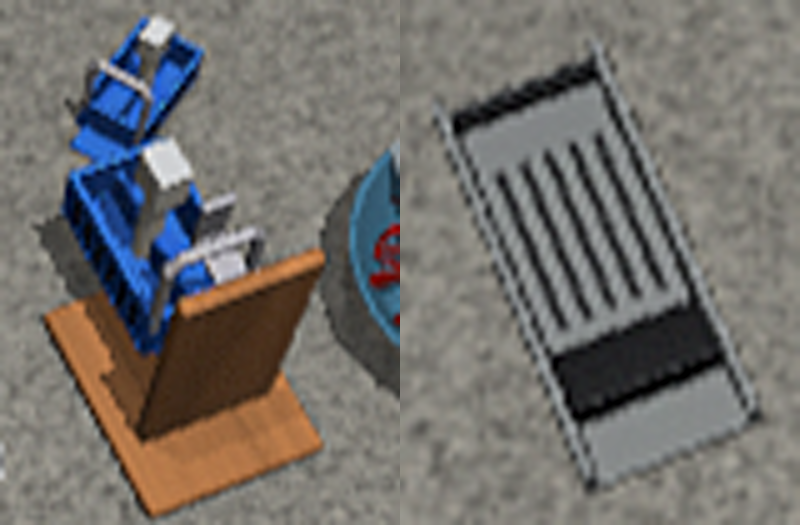

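Crops: the larger blue caddy hangs on the stand with its white grip (top ≈ (171,226), scene ≈ (353,172)), so the choice stands. The dock's wide black lip is at its far end (top ≈ (335,188)) and the black front wall is at its near end (top ≈ (338,240)).

```bash
cat >h.py <<'E'
import numpy as np
from workcell import *
def ray(n,uv):
    m=camera_model(n);R=np.array(m["R"]);c=-R.T@np.array(m["t"]).ravel()
    d=R.T@np.linalg.inv(m["camera_matrix"])@np.array([uv[0],uv[1],1.]);return c,d/np.linalg.norm(d)
def plane(n,uv,z):
    c,d=ray(n,uv);return c+d*(z-c[2])/d[2]
def tri(a,b):
    A=np.zeros((3,3));r=np.zeros(3);
    for n,uv in(("top",a),("scene",b)):
        c,d=ray(n,uv);P=np.eye(3)-np.outer(d,d);A+=P;r+=P@c
    return np.linalg.solve(A,r)
def proj(n,X):
    m=camera_model(n);p=np.array(m["camera_matrix"])@(np.array(m["R"])@X+np.array(m["t"]).ravel());return p[:2]/p[2]
E
python3 - <<'E'
from h import *
np.set_printoptions(precision=4,suppress=True)
T=lambda u,v:(130+u/4.4,170+v/4.4); D=lambda u,v:(290+(u-396)/4.4,165+v/4.4)
S=lambda u,v:(320+u/5,140+v/5); E=lambda u,v:(195+(u-400)*61/400,205+v*80/525)
print("grip",tri(T(182,246),S(168,160)), plane("top",T(182,246),.168),plane("scene",S(168,160),.168))
def l(n,pts,z):
    P=[plane(n,p,z) for p in pts]; 
    print(n,[p[:2].round(4).tolist() for p in P]); return P
def an(a,b): d=b-a;return np.degrees(np.arctan2(d[1],d[0])),np.linalg.norm(d)
P=l("top",[T(340,268),T(305,38)],.012);print(an(*P))
P=l("scene",[S(45,318),S(155,515),S(322,448)],.012);print(an(P[0],P[1]),an(P[1],P[2]))
print("board top"); P=l("top",[T(65,75),T(235,52)],.185);print(an(*P))
P=l("scene",[S(180,305),S(324,253)],.185);print(an(*P))
print("dock walls")
P=l("top",[D(548,362),D(487,52),D(614,30),D(677,335)],.022);print(an(P[0],P[1]),an(P[3],P[2]),an(P[1],P[2]),np.mean(P,0))
P=l("scene",[E(440,108),E(592,488),E(760,415),E(597,45)],.022);print(an(P[0],P[1]),an(P[3],P[2]),np.mean(P,0))
print("lip front/back")
l("top",[D(520,141),D(626,118)],.024);l("top",[D(508,88),D(618,66)],.027)
l("scene",[E(552,355),E(690,302)],.027);l("scene",[E(582,422),E(724,358)],.024)
print("front wall")
l("top",[D(556,345),D(664,318)],.015);l("scene",[E(455,120),E(592,68)],.016)
for n,uv,z in(("top",(242,184),.09),("top",(248,276),.107),("top",(278,122),.21),("top",(228,116),.21),("top",(189,140),.108),("top",(397,177),.1),("top",(167,283),.05),("top",(314,296),.05)): print(n,uv,plane(n,uv,z))
E
```

```text
grip [0.5381 0.1713 0.1649] [0.5374 0.1678 0.168 ] [0.5397 0.173  0.168 ]
top [[0.5399, 0.1096], [0.6848, 0.1354]]
(np.float64(10.109719866721733), np.float64(0.14724301447105426))
scene [[0.5474, 0.1143], [0.6898, 0.141], [0.6716, 0.2529]]
(np.float64(10.608758520568294), np.float64(0.14493349773686082)) (np.float64(99.24217680274393), np.float64(0.11341075442042105))
board top
top [[0.6251, 0.2279], [0.6378, 0.1402]]
(np.float64(-81.75277735271541), np.float64(0.08861027685861513))
scene [[0.6378, 0.1459], [0.6255, 0.2328]]
(np.float64(98.05684118878823), np.float64(0.08779993279412478))
dock walls
top [[0.4953, -0.2075], [0.6893, -0.1726], [0.704, -0.2532], [0.5119, -0.2874]]
(np.float64(10.177257513413506), np.float64(0.19712714268077214)) (np.float64(10.077562304443935), np.float64(0.19514221972902301)) (np.float64(-79.68940925532182), np.float64(0.08190136820788484)) [ 0.6001 -0.2302  0.022 ]
scene [[0.5203, -0.2822], [0.7159, -0.2477], [0.7003, -0.1697], [0.5053, -0.2058]]
(np.float64(9.997425519833406), np.float64(0.19859581241183266)) (np.float64(10.482428606355654), np.float64(0.19832595480740695)) [ 0.6104 -0.2264  0.022 ]
lip front/back
top [[0.6322, -0.1923], [0.6471, -0.259]]
top [[0.6652, -0.1849], [0.6796, -0.2542]]
scene [[0.6533, -0.2535], [0.643, -0.1891]]
scene [[0.6859, -0.2464], [0.6713, -0.1797]]
front wall
top [[0.5061, -0.2136], [0.5228, -0.2811]]
scene [[0.525, -0.2768], [0.5135, -0.2103]]
top (242, 184) [0.6536 0.0119 0.09  ]
top (248, 276) [ 0.4216 -0.007   0.107 ]
top (278, 122) [ 0.7748 -0.0776  0.21  ]
top (228, 116) [0.7882 0.0379 0.21  ]
top (189, 140) [0.7638 0.1472 0.108 ]
top (397, 177) [ 0.6718 -0.3868  0.1   ]
top (167, 283) [0.4029 0.2024 0.05  ]
top (314, 296) [ 0.3693 -0.1739  0.05  ]
```

```bash
A='[1.84,-3.08,0,0,0,0]'; python3 -m crank '[[[0,0,-1.5,0,0,0.0873],[0,0,-1.5,0,0,0.0873],[1.8,-3.1,0,0,0,0],[1.8,-3.1,0,0,0,0],[1.8,-3.1,0,0,0,0],[1.8,-3.1,0,0,0,0],[1.8,-3.1,0,0,0,0],[1.8,-3.1,0,0,0,0]]]' 4.2 60
python3 -m crank '[[[1.8,-3.1,0,0,0,0],[1.8,-3.1,0,0,0,0],[1.8,-3.1,0,0,0,0],[1.8,-3.1,0,0,0,0],[1.8,-3.1,0,0,0,0],[1.8,-3.1,0,0,0,0],[1.8,-3.1,0,0,0,0],[1.8,-3.1,0,0,0,0]]]'
python3 -m crank '[[[1.8,-3.1,0,0,0,0],[1.8,-3.1,0,0,0,0],[1.8,-3.1,0,0,0,0],[1.8,-3.1,0,0,0,0],[1.8,-3.1,0,0,0,0],[1.8,-3.1,0,0,0,0],[0,0,0,0,0,0]]]'
```

```text
time: 0.77
tool_pos: [0.3053, -0.4302, 0.2606]
tcp_rot: [-3.129, -0.274, 0.001]
wrist_force: [-0.1, 0.4, -0.4]
width: 0.492
grip_force: 0.0
time: 1.43
tool_pos: [0.4037, -0.161, 0.261]
tcp_rot: [-3.129, -0.274, 0.0]
wrist_force: [1.5, -0.2, 0.2]
width: 0.493
grip_force: 0.0
time: 2.02
tool_pos: [0.4788, 0.0444, 0.2609]
tcp_rot: [-3.126, -0.282, -0.001]
wrist_force: [0.0, -0.0, 2.0]
width: 0.487
grip_force: 0.0
```

```bash
python3 -m crank '[[[2,-2.86,0,0,0,0],[2,-2.86,0,0,0,0],[2,-2.86,0,0,0,0],[2,-2.86,0,0,0,0],[0,0,0,0,0,0],[0,0,0,0,0,0]]]'
python3 - <<'E'
from h import *
import cv2
t=read_camera("top");s=read_camera("scene")
cv2.imwrite("pics/t1.png",t);cv2.imwrite("pics/s1.png",s)
R=lambda a:cv2.resize(a,(390,500),interpolation=cv2.INTER_CUBIC)
cv2.imwrite("pics/c3.png",np.hstack([R(t[160:260,130:208]),R(s[130:230,315:393])]))
p=read_state()["tool_pos"];print(p,proj("top",p),proj("scene",p))
E
```

```text
time: 2.52
tool_pos: [0.5365, 0.1664, 0.2604]
tcp_rot: [3.128, 0.279, -0.003]
wrist_force: [0.2, 0.2, -0.3]
width: 0.49
grip_force: 0.0
[0.53593408 0.16477124 0.2606448 ] [161.7422601 222.0324206] [355.32136603 153.57939004]
```

View pics/c3.png

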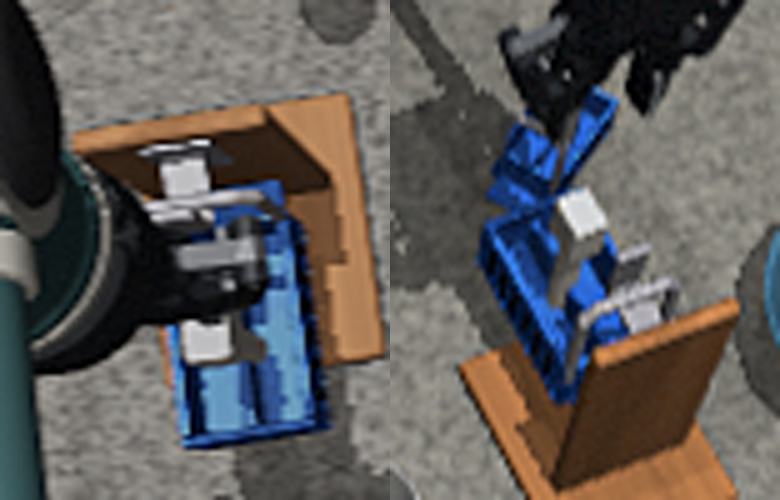

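The crop shows the open fingertips straddling the grip (fingers scene ≈ (355,152), grip top ≈ (353,172)), with the prediction for the TCP agreeing to about 1 px. I'll descend and grip.

```bash
python3 -m crank '[[[0.35,-0.45,2,0,0,0],[0,0,2.2,0,0,0],[0,0,2.2,0,0,0],[0,0,2.2,0,0,0],[0,0,2.2,0,0,0],[0,0,1.8,0,0,0],[0,0,0,0,0,0],[0,0,0,0,0,0]]]'
python3 -m crank '[[[0,0,0,0,0,0],[0,0,0,0,0,0],[0,0,0,0,0,0],[0,0,0,0,0,0],[0,0,0,0,0,0],[0,0,0,0,0,0]]]' 0 80
```

```text
time: 3.28
tool_pos: [0.5379, 0.1691, 0.1344]
tcp_rot: [3.129, 0.272, -0.005]
wrist_force: [-1.1, 0.0, 0.2]
width: 0.496
grip_force: 0.0
time: 3.78
tool_pos: [0.5403, 0.1708, 0.1374]
tcp_rot: [3.129, 0.275, 0.004]
wrist_force: [-2.6, -2.9, 7.5]
width: 0.241
grip_force: 79.0
```

```bash
python3 -m crank '[[[0,0,-0.8,0,0,0],[0,0,-0.8,0,0,0],[0,0,-0.8,0,0,0],[0,0,-0.8,0,0,0],[0,0,-0.8,0,0,0],[0,0,-0.8,0,0,0],[0,0,0,0,0,0],[0,0,0,0,0,0]]]'
python3 - <<'E'
from h import *
import cv2
t=read_camera("top");s=read_camera("scene")
cv2.imwrite("pics/t2.png",t);cv2.imwrite("pics/s2.png",s)
R=lambda a:cv2.resize(a,(390,500),interpolation=cv2.INTER_CUBIC)
cv2.imwrite("pics/c4.png",np.hstack([R(t[160:260,130:208]),R(s[130:230,315:393])]))
E
```

```text
time: 4.45
tool_pos: [0.5397, 0.1709, 0.1841]
tcp_rot: [-3.129, -0.275, -0.002]
wrist_force: [0.5, -0.0, -4.0]
width: 0.243
grip_force: 78.5
```

View pics/c4.png

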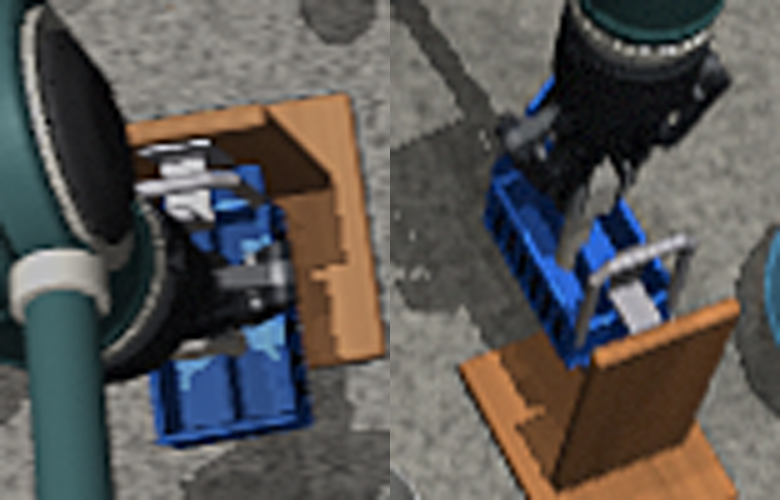

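The crop shows the caddy lifted level with the crossbar above the hook's tip (scene ≈ (366,179)). I'll draw it out along the stand's −x.

```bash
python3 -m crank '[[[-0.8,0,0,0,0,0],[-1.3,0,0,0,0,0],[-1.5,0,0,0,0,0],[-1.5,0,0,0,0,0],[-1.5,0,0,0,0,0],[-1.3,0,0,0,0,0],[-0.5,0,0,0,0,0],[0,0,0,0,0,0]]]'
python3 -m crank '[[[0,0,-1,0,0,0],[0,0,-1,0,0,0],[0,0,-1,0,0,0],[0,0,0,0,0,0],[0,0,0,0,0,0]]]'
```

```text
time: 5.22
tool_pos: [0.4548, 0.1558, 0.1826]
tcp_rot: [3.129, 0.275, -0.002]
wrist_force: [0.1, -1.0, -3.2]
width: 0.24
grip_force: 78.5
time: 5.63
tool_pos: [0.4581, 0.1565, 0.2151]
tcp_rot: [-3.129, -0.275, -0.005]
wrist_force: [1.2, 0.3, -2.8]
width: 0.244
grip_force: 78.5
```

```bash
python3 -m crank '[[[0.1,1.5,0,0,0,0],[0.2,2.9,0,0,0,0],[0.2,2.9,0,0,0,0],[0.2,2.9,0,0,0,0],[0.2,2.9,0,0,0,0],[0.2,2.9,0,0,0,0],[0.2,2.9,0,0,0,0],[0.2,2.9,0,0,0,0]]]'
python3 -m crank '[[[0.2,2.9,0,0,0,0],[0.2,2.9,0,0,0,0],[0.2,2.9,0,0,0,0],[0.2,2.9,0,0,0,0],[0.2,2.9,0,0,0,0],[0.2,2.9,0,0,0,0],[0.2,1.5,0,0,0,0],[0,0,0,0,0,0]]]'
python3 -m crank '[[[0,0,1,0,0,0],[0,0,1,0,-0.05,0],[0,0,1,0,-0.05,0],[0,0,1,0,-0.05,0],[0,0,0,0,-0.05,0],[0,0,0,0,0,0],[0,0,0,0,0,0]]]'
python3 - <<'E'
from h import *
from scipy.spatial.transform import Rotation as Ro
import cv2
t=read_camera("top");s=read_camera("scene")
cv2.imwrite("pics/t3.png",t);cv2.imwrite("pics/s3.png",s)
cv2.imwrite("pics/c5.png",np.hstack([cv2.resize(t[160:280,285:375],(375,500),interpolation=cv2.INTER_CUBIC),cv2.resize(s[185:297,190:274],(375,500),interpolation=cv2.INTER_CUBIC)]))
st=read_state();p=st["tool_pos"];M=Ro.from_rotvec(st["tcp_rot"]).as_matrix()
u=np.array([.9842,.1771,0]);v=np.array([-.1771,.9842,0])
print(p,p@u,p@v,M.round(3).tolist())
for n,c in(("toeL",(87,25,76.5)),("toeR",(87,-25,76.5)),("frontL",(-47,33,31.5)),("frontR",(-47,-33,31.5))):
    X=p+M@(np.array(c)/1000*np.array([1,-1,1]));print(n,X.round(4),proj("top",X).round(1),proj("scene",X).round(1))
E
```

```text
time: 6.3
tool_pos: [0.5094, -0.0574, 0.2129]
tcp_rot: [-3.129, -0.275, 0.001]
wrist_force: [0.5, 0.1, -3.0]
width: 0.245
grip_force: 79.2
time: 6.97
tool_pos: [0.5567, -0.2429, 0.2126]
tcp_rot: [3.129, 0.27, -0.0]
wrist_force: [-0.6, -0.8, -3.3]
width: 0.246
grip_force: 79.4
time: 7.55
tool_pos: [0.5548, -0.2382, 0.172]
tcp_rot: [3.098, 0.275, -0.311]
wrist_force: [0.6, 0.8, -3.0]
width: 0.242
grip_force: 79.4
[ 0.55456044 -0.23905875  0.17331843] 0.5034610851336755 -0.3334942733212306 [[0.965, 0.175, -0.194], [0.172, -0.985, -0.034], [-0.198, -0.0, -0.98]]
toeL [ 0.6193 -0.2021  0.0811] [324.9 198.1] [231.8 237.4]
toeR [ 0.628  -0.2514  0.0811] [343.7 194.9] [215.2 244. ]
frontL [ 0.4973 -0.2157  0.1517] [335.9 243.8] [216.7 189.9]
frontR [ 0.5089 -0.2807  0.1517] [363.1 238.9] [194.5 198.1]
```

View pics/c5.png

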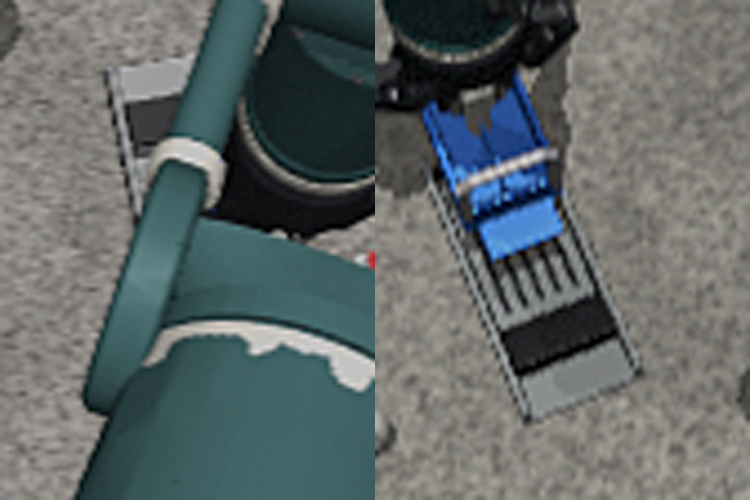

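Scene view: toe edge ≈ (217,242)–(232,237), well in front of the lip and roughly centred between the walls. I'll lower and measure toe against lip in the same picture.

```bash
python3 -m crank '[[[0.2,0,1,0,0,0],[0.2,0,1,0,0,0],[0.2,0,1,0,0,0],[0.2,0,1,0,0,0],[0.2,0,1,0,0,0],[0.1,0,0.6,0,0,0],[0,0,0,0,0,0],[0,0,0,0,0,0]]]'
cat >m.py <<'E'
from h import *
from scipy.spatial.transform import Rotation as Ro
import cv2
s=read_camera("scene");k=len(__import__("glob").glob("pics/m*.png"));cv2.imwrite(f"pics/m{k}.png",s)
st=read_state();p=st["tool_pos"];M=Ro.from_rotvec(st["tcp_rot"]).as_matrix()
u=np.array([.9842,.1771,0]);v=np.array([-.1771,.9842,0])
print("tcp",p.round(4),"long,lat",p@u,p@v,"tilt",np.arcsin(-M[2,0]),"yaw",np.degrees(np.arctan2(M[1,0],M[0,0])),"F",st["wrist_force"].round(1))
X=p+M@np.array([.087,0,.0765]);print("toe pred long,lat,z",X@u,X@v,X[2], proj("scene",X))
h=cv2.cvtColor(s,cv2.COLOR_BGR2HSV)
def masks(m,z,name):
    n,l,stt,c=cv2.connectedComponentsWithStats(m.astype(np.uint8),connectivity=4)
    i=1+np.argmax(stt[1:,4]);P=np.argwhere(l==i)[:,::-1]
    W=np.array([plane("scene",q,z) for q in P]);a,b=W@u,W@v
    # per lateral row extents
    e=[(b[abs(a-t)<.0015].min(),b[abs(a-t)<.0015].max()) for t in np.arange(a.min()+.005,a.max()-.004,.002) if (abs(a-t)<.0015).sum()>3]
    print(name,stt[i],"long",a.min(),a.max(),"lat mean",b.mean(),"edge mids",np.round(np.mean(e,1),4))
R=np.zeros(s.shape[:2],bool);R[215:290,195:262]=1
masks(R&(h[...,0]>95)&(h[...,0]<125)&(h[...,1]>150)&(h[...,2]>170),X[2]+.006,"toe")
R[:250]=0
masks(R&(s.max(2)<60),.027,"lip")
E
python3 m.py; python3 - <<'E'
import cv2
s=cv2.imread("pics/m0.png");cv2.imwrite("pics/c6.png",cv2.resize(s[200:295,190:265],(600,600*95//75*600//600) if 0 else (474,600),interpolation=cv2.INTER_CUBIC))
E
```

```text
time: 8.32
tool_pos: [0.5537, -0.2398, 0.1154]
tcp_rot: [3.097, 0.272, -0.313]
wrist_force: [0.4, 0.0, -3.6]
width: 0.243
grip_force: 79.4
tcp [ 0.5543 -0.24    0.1162] long,lat 0.5030494140847885 -0.3343791281513695 tilt 0.20008564384058164 yaw 10.035967699224361 F [-0.5  0.  -2.9]
toe pred long,lat,z 0.5731093057783425 -0.3345797502545708 0.0239281169678979 [225.06732414 248.17421055]
toe [216 237  17  13 115] long 0.5470629118708228 0.5714554256808517 lat mean -0.3323906717207165 edge mids [-0.3323 -0.3335 -0.334  -0.3332 -0.3325 -0.333  -0.3322 -0.3328]
lip [218 250  27  20 281] long 0.5961213330673854 0.6314679813668108 lat mean -0.3320233734622022 edge mids [-0.3323 -0.3321 -0.3307 -0.3318 -0.333  -0.333  -0.3314 -0.3314 -0.3312
 -0.3317 -0.3323 -0.3321 -0.3321 -0.3319]
```

View pics/c6.png

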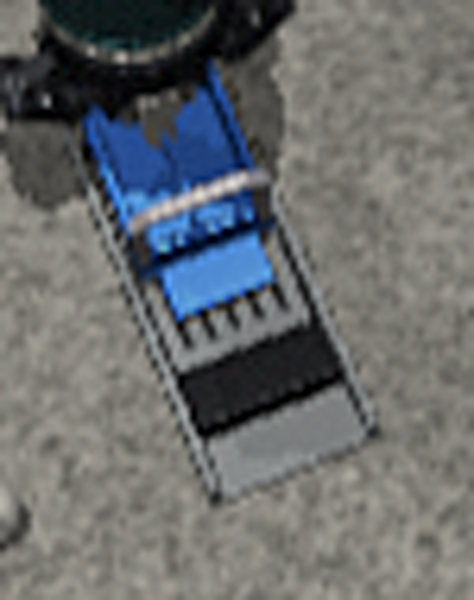

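Toe (lateral −0.3328) and lip (−0.3320) line up within 1 mm, and the toe tip is about 23 mm short of the lip. I'll lower it near the floor, then push in by touch.

```bash
python3 -m crank '[[[0.1,-0.03,0.5,0,0,0],[0.1,-0.03,0.5,0,0,0],[0.1,0,0.45,0,0,0],[0,0,0,0,0,0],[0,0,0,0,0,0]]]'
python3 m.py
python3 -m crank '[[[0.5,0,-0.1,0,0,0],[0.5,0,-0.1,0,0,0],[0.5,0,-0.1,0,0,0],[0.5,0,-0.1,0,0,0],[0.4,0,-0.08,0,0,0],[0,0,0,0,0,0],[0,0,0,0,0,0]]]'
python3 m.py
```

```text
time: 8.78
tool_pos: [0.5537, -0.2391, 0.1009]
tcp_rot: [3.097, 0.272, -0.312]
wrist_force: [-0.2, 0.4, -3.4]
width: 0.242
grip_force: 79.4
tcp [ 0.554  -0.2392  0.1012] long,lat 0.5029015954897489 -0.3335493810795048 tilt 0.2004290895776972 yaw 10.045446569397921 F [-0.7 -0.5 -3.5]
toe pred long,lat,z 0.5729298770685518 -0.33372005627839785 0.008959363927509206 [225.79439081 249.88659938]
toe [216 239  18  12 108] long 0.5461535690923612 0.5723850838266253 lat mean -0.33131722455271656 edge mids [-0.3305 -0.331  -0.3322 -0.3327 -0.3319 -0.3312 -0.3317 -0.3329 -0.3334]
lip [218 250  27  20 282] long 0.5961213330673854 0.6314679813668108 lat mean -0.3320323131611445 edge mids [-0.3323 -0.3321 -0.3307 -0.3318 -0.333  -0.333  -0.3314 -0.3314 -0.3312
 -0.3317 -0.3323 -0.3321 -0.3321 -0.3319]
time: 9.42
tool_pos: [0.5786, -0.2349, 0.1013]
tcp_rot: [3.097, 0.273, -0.311]
wrist_force: [-0.2, -0.1, -4.2]
width: 0.244
grip_force: 79.4
tcp [ 0.5783 -0.2349  0.1013] long,lat 0.5275156485172201 -0.3336394992409899 tilt 0.20043562440915538 yaw 10.052859640847696 F [-0.4 -0.2 -3.8]
toe pred long,lat,z 0.5975433301041169 -0.33380812246043107 0.00897730094748457 [228.75411517 257.0385434 ]
toe [219 246  17  11  96] long 0.5723924081133697 0.5913340005052196 lat mean -0.3320565058097235 edge mids [-0.3322 -0.332  -0.3326 -0.3331 -0.3329]
lip [218 250  27  20 275] long 0.5961213330673854 0.6314679813668108 lat mean -0.3321330424284028 edge mids [-0.3323 -0.3321 -0.3307 -0.3318 -0.333  -0.333  -0.3314 -0.3314 -0.3312
 -0.3317 -0.3323 -0.3321 -0.3321 -0.3319]
```

```bash
python3 -m crank '[[[0.2,0,-0.04,0,0,0],[0.2,0,-0.04,0,0,0],[0,0,0,0,0,0],[0,0,0,0,0,0]]]'|egrep 'pos|force'
python3 -m crank '[[[0.2,0,-0.04,0,0,0],[0,0,0,0,0,0],[0,0,0,0,0,0]]]'|egrep 'pos|force'
python3 -m crank '[[[0.1,0,-0.02,0,0,0],[0,0,0,0,0,0],[0,0,0,0,0,0]]]'|egrep 'pos|force'
python3 -m crank '[[[0.1,0,-0.02,0,0,0],[0,0,0,0,0,0],[0,0,0,0,0,0]]]'|egrep 'pos|force'
```

```text
tool_pos: [0.5823, -0.2343, 0.1014]
wrist_force: [-0.5, 0.9, -3.4]
grip_force: 79.4
tool_pos: [0.5837, -0.2341, 0.1013]
wrist_force: [-1.3, -0.5, -2.2]
grip_force: 79.5
tool_pos: [0.5849, -0.2338, 0.1013]
wrist_force: [-2.8, -0.6, -2.4]
grip_force: 79.5
tool_pos: [0.5861, -0.2336, 0.1013]
wrist_force: [-3.0, 0.3, -1.7]
grip_force: 79.5
```

```bash
python3 -m crank '[[[0.1,0,-0.02,0,0,0],[0.1,0,-0.02,0,0,0],[0,0,0,0,0,0],[0,0,0,0,0,0]]]'|egrep 'pos|force'
for i in 1 2 3 4; do python3 -m crank '[[[0,0,0,0,0,0]]]'|grep wrist; done
python3 -m crank '[[[0.1,0,-0.02,0,0,0],[0.1,0,-0.02,0,0,0],[0,0,0,0,0,0],[0,0,0,0,0,0]]]'|egrep 'pos|force'
for i in 1 2 3 4; do python3 -m crank '[[[0,0,0,0,0,0]]]'|grep wrist; done
```

```text
tool_pos: [0.5881, -0.2333, 0.1013]
wrist_force: [-4.1, -0.8, -1.2]
grip_force: 79.5
wrist_force: [-3.1, -1.6, -2.4]
wrist_force: [-4.0, -0.2, -2.1]
wrist_force: [-4.9, -0.7, -2.1]
wrist_force: [-5.2, -0.6, -2.3]
tool_pos: [0.5902, -0.2329, 0.1014]
wrist_force: [-4.3, -0.4, -1.6]
grip_force: 79.5
wrist_force: [-4.1, -0.6, -1.3]
wrist_force: [-5.2, -0.2, -1.0]
wrist_force: [-4.6, -1.3, -1.3]
wrist_force: [-4.3, -1.1, -1.1]
```

```bash
python3 m.py; python3 - <<'E'
import cv2
s=cv2.imread("pics/m3.png");cv2.imwrite("pics/c7.png",cv2.resize(s[200:295,190:265],(474,600),interpolation=cv2.INTER_CUBIC))
E
```

```text
tcp [ 0.5902 -0.2329  0.1014] long,lat 0.5396753335504041 -0.3337195105018519 tilt 0.2001424299985134 yaw 10.040602331921983 F [-5.  -0.7 -0.6]
toe pred long,lat,z 0.6097300209928316 -0.33390758657512953 0.009082495795577294 [230.21497976 260.61407501]Traceback (most recent call last):
  File "m.py", line 18, in <module>
    masks(R&(h[...,0]>95)&(h[...,0]<125)&(h[...,1]>150)&(h[...,2]>170),X[2]+.006,"toe")
    ~~~~~^^^^^^^^^^^^^^^^^^^^^^^^^^^^^^^^^^^^^^^^^^^^^^^^^^^^^^^^^^^^^^^^^^^^^^^^^^^^^^
  File "m.py", line 16, in masks
    print(name,stt[i],"long",a.min(),a.max(),"lat mean",b.mean(),"edge mids",np.round(np.mean(e,1),4))
                                                                                      ~~~~~~~^^^^^
    return _methods._mean(a, axis=axis, dtype=dtype,
           ~~~~~~~~~~~~~~^^^^^^^^^^^^^^^^^^^^^^^^^^^
                          out=out, **kwargs)
                          ^^^^^^^^^^^^^^^^^^
    rcount = _count_reduce_items(arr, axis, keepdims=keepdims, where=where)
    items *= arr.shape[mu.normalize_axis_index(ax, arr.ndim)]
                       ~~~~~~~~~~~~~~~~~~~~~~~^^^^^^^^^^^^^^
numpy.exceptions.AxisError: axis 1 is out of bounds for array of dimension 1
```

View pics/c7.png

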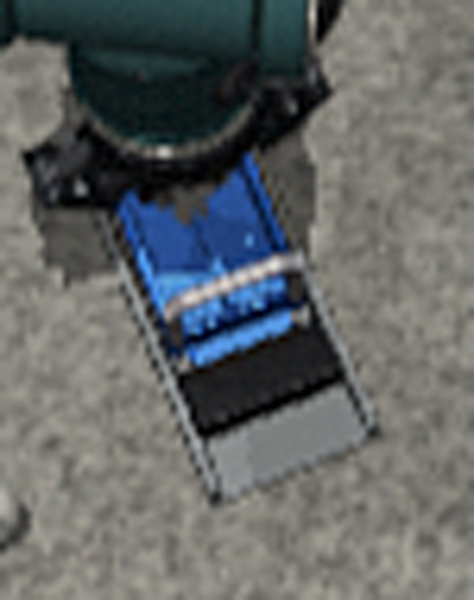

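The crop shows the toe under the lip with the tray centred between the walls (toe ≈ scene (228,254)), front still raised. Force ≈ 4.7 N means the stop is about 6.5 mm in. Next I tip about the toe.

```bash
python3 -m crank '[[[-0.19,0,0.22,0,0.025,0],[-0.19,0,0.22,0,0.025,0],[-0.19,0,0.23,0,0.025,0],[-0.19,0,0.23,0,0.025,0],[0,0,0,0,0,0],[0,0,0,0,0,0]]]'|egrep 'pos|force|rot'
for i in 1 2 3 4; do python3 -m crank '[[[0,0,0,0,0,0]]]'|grep wrist; done
```

```text
tool_pos: [0.5808, -0.2345, 0.0935]
tcp_rot: [3.117, 0.273, -0.157]
wrist_force: [-3.1, -0.5, -3.9]
grip_force: 79.4
wrist_force: [-4.6, -0.8, -3.7]
wrist_force: [-3.6, -0.8, -2.8]
wrist_force: [-4.7, -0.4, -3.5]
wrist_force: [-4.2, -0.8, -4.1]
```

```bash
python3 -m crank '[[[-0.13,0,0.23,0,0.025,0],[-0.16,0,0.23,0,0.025,0],[-0.18,0,0.24,0,0.025,0],[0,0,0,0,0,0],[0,0,0,0,0,0]]]'|egrep 'pos|force|rot'
for i in 1 2 3 4; do python3 -m crank '[[[0,0,0,0,0,0]]]'|grep wrist; done
```

```text
tool_pos: [0.5759, -0.2354, 0.087]
tcp_rot: [3.127, 0.274, -0.04]
wrist_force: [-4.6, -1.3, -3.3]
grip_force: 79.4
wrist_force: [-4.3, -1.2, -3.3]
wrist_force: [-4.7, -0.9, -2.3]
wrist_force: [-5.6, -1.7, -3.5]
wrist_force: [-4.2, -1.2, -2.7]
```

```bash
python3 -m crank '[[[-0.19,0,0.22,0,0.025,0],[0,0,0.05,0,0,0],[0,0,0,0,0,0],[0,0,0,0,0,0]]]'|egrep 'pos|force|rot'
for i in 1 2 3; do python3 -m crank '[[[0,0,0.05,0,0,0],[0,0,0,0,0,0],[0,0,0,0,0,0]]]'|egrep 'pos|wrist'; done
```

```text
tool_pos: [0.5743, -0.2356, 0.0844]
tcp_rot: [-3.129, -0.275, 0.001]
wrist_force: [-4.3, -0.2, -3.2]
grip_force: 79.4
tool_pos: [0.5745, -0.2356, 0.0842]
wrist_force: [-5.2, -1.2, -1.0]
tool_pos: [0.5745, -0.2356, 0.0841]
wrist_force: [-6.2, -0.3, 0.6]
tool_pos: [0.5745, -0.2357, 0.0841]
wrist_force: [-8.5, 1.2, 3.5]
```

```bash
python3 -m crank '[[[-0.1,0,0,0,0,0],[-0.1,0,0,0,0,0],[-0.1,0,0,0,0,0],[0,0,0,0,0,0],[0,0,0,0,0,0]]]'|egrep 'pos|wrist'
python3 -m crank '[[[0,0,0,0,0,0],[0,0,0,0,0,0],[0,0,0,0,0,0],[0,0,0,0,0,0],[0,0,0,0,0,0],[0,0,0,0,0,0]]]' 4.2|egrep 'pos|wrist|width'
python3 -m crank '[[[0,0,-1,0,0,0],[0,0,-1.5,0,0,0],[0,0,-2,0,0,0],[0,0,-2,0,0,0],[0,0,-2,0,0,0],[0,0,-2,0,0,0],[0,0,-2,0,0,0],[0,0,0,0,0,0]]]'
python3 -m crank '[[[-1,-3,-1,0,0,0],[-1,-3,-1,0,0,0],[-1,-3,-1,0,0,0],[-1,-3,0,0,0,0],[-1,-3,0,0,0,0],[-1,-3,0,0,0,0],[-1,-3,0,0,0,0],[0,0,0,0,0,0]]]'
python3 - <<'E'
from h import *
import cv2
t=read_camera("top");s=read_camera("scene");cv2.imwrite("pics/t4.png",t);cv2.imwrite("pics/s4.png",s)
cv2.imwrite("pics/c8.png",np.hstack([cv2.resize(t[160:260,290:370],(400,500),interpolation=cv2.INTER_CUBIC),cv2.resize(s[195:295,190:270],(400,500),interpolation=cv2.INTER_CUBIC)]))
E
```

```text
tool_pos: [0.5731, -0.2361, 0.0842]
wrist_force: [-1.0, 3.1, 4.4]
tool_pos: [0.5716, -0.2364, 0.0829]
wrist_force: [0.5, 0.0, -0.9]
width: 0.489
time: 16.18
tool_pos: [0.5744, -0.2375, 0.2143]
tcp_rot: [3.125, 0.274, 0.013]
wrist_force: [0.9, -0.3, 0.8]
width: 0.49
grip_force: 0.0
time: 16.85
tool_pos: [0.463, -0.0379, 0.2374]
tcp_rot: [-3.127, -0.279, 0.003]
wrist_force: [0.3, -0.3, -0.2]
width: 0.492
grip_force: 0.0
```

View pics/c8.png

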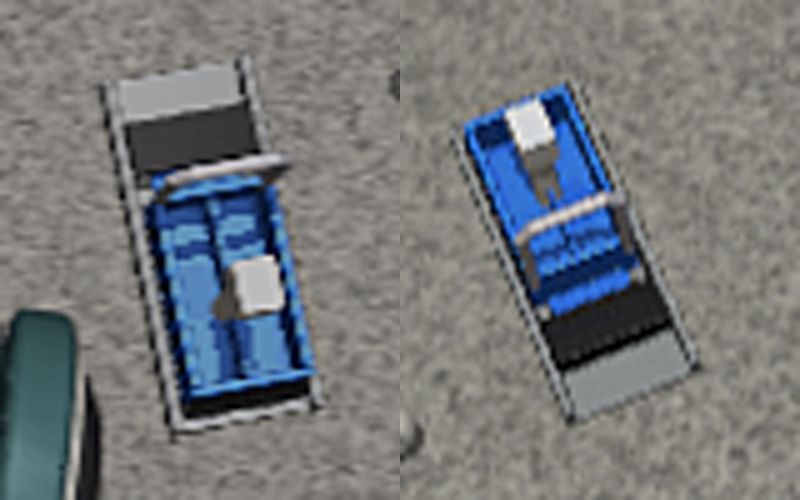

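```bash
python3 - <<'E'
from h import *
T=lambda u,v:(289.6+u/5,159.6+v/5);S=lambda u,v:(189.6+(u-400)/5,194.6+v/5)
for n,a,b in(("grip",(256,283),(530,128)),("frontL",(188,395),(568,88)),("frontR",(314,370),(467,127)),("bailends",(172,182),(625,196)),("bailR",(288,158),(525,236))):
    print(n,tri(T(*a),S(*b)).round(4))
E
```

```text
grip [ 0.5686 -0.2368  0.1089]
frontL [ 0.517  -0.2114  0.0456]
frontR [ 0.5303 -0.276   0.0506]
bailends [ 0.6207 -0.1943  0.1063]
bailR [ 0.6327 -0.2529  0.1094]
```

```bash
python3 -c "
from workcell import *
print(finish_job())"
```

```text
the job is handed in; nothing more can be done
None
```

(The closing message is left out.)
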